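# Lift a split retaining ring out of a bearing housing with a hook pick

## Task

Take the hook pick from its rest block, slip its toe under the free end of the split ring in the bearing housing and gently lift that end up over the catch. Put the pick back standing in its rest block, then take the ring out of the housing and leave it lying flat in the shallow grey tray, without forcing the ring or the housing and without disturbing the bin, the carton or the bottle.

Things in the scene. Friction and masses are not known exactly. Their poses are not given: they have to be found in the camera images.
- housing: Aluminium bearing housing fixed to the bench: base 128 x 128 mm, 26 mm high, a round flange (radius 56 mm) on it. Origin under the bore's centre at bench level, z up. Angles: about z from housing +x (+y is 90 deg). The ring lies in the bore on a seat 30 mm high (-138 to 120 deg), its gap around 180 deg. Inside it, out to radius 28 mm, a black bearing face 27 mm above the bench.
- lip (a point): Fixed lip at -55 deg, inner top edge, 40 mm above the bench: 30 mm wide, straight, inner face 35 mm from the bore's axis, underside 36.5 mm high, so it overhangs the fitted ring by 3 mm. Once the free end lies on the catch, the ring is freed by lifting that end a little more and drawing it some 10 mm horizontally towards housing 125 deg, out from under the lip, then up.
- catch (a point): Fixed catch at 125 deg (10 mm wide), inner top edge, 40 mm above the bench. Its underside slants from radius 38.4 mm at height 35 mm in to radius 35.6 mm at 39 mm and holds the springy limb down; lifting the limb cams it inwards by 2 to 3 mm until it passes and springs back out on top of the catch.
- pocket (a point): Floor of the pocket under the ring's gap (180 deg, radius 34 mm), 26 mm above the bench, 4 mm below the ring. The pocket runs from 120 to 222 deg and from radius 28 to 41 mm, under both ring ends: room for the pick's 3 mm toe, with 1 mm to spare in height.
- rim (a point): Low front rim at 155 deg, inner top edge: 35 mm above the bench, level with the fitted ring's top, inner radius 41 mm here (136 to 240 deg), 39 mm elsewhere. A thin rib (2.6 mm) stands across the pocket at -153 deg, against the ring's other end, and stops the ring turning round in the bore when its free end is pushed along.
- ring: Oiled steel split ring, outer radius 38 mm, inner 30 mm, 5 mm thick, about 75 g. Origin: centre of its underside. Fitted, its axes are parallel to the housing's (to 0.03 rad). Its other, rigid end is at -150 deg. The limb from 60 deg to the free end is springy: it flexes inwards about a vertical axis at ring (17, 29) mm, its end moving 3 to 4 mm towards the gap while it passes the catch.
- limb (a point): Middle of the limb's underside at 140 deg, radius 34 mm, 30 mm up when fitted, about 39 mm once on the catch. The free end is farther on, anywhere from 147 to 170 deg (rings differ; not measured): feel for its end face with the shank, toe under it. Lifting takes 5 to 9 N, over 13 N bends it. A shank kept hard against it stops the limb flexing; a toe barely under it slips off.
- pick: Hook pick, 80 g: upright steel shank 5 mm (x) by 4 mm (y); at its foot a flat toe pointing along pick +x, 3 mm thick, 4 mm wide, reaching 4 mm beyond the shank's face; a collar 32 x 32 mm from 44 to 50 mm high; above it a wooden handle 18 x 18 mm up to 104 mm. Origin: at the sole on the shank's axis; z up along the handle.
- pick_toe (a point): Top of the toe's tip, 6.5 mm from the shank's axis along pick +x and 3 mm above the sole.
- rest: Dark wooden rest block fixed to the bench, 90 x 80 mm, 50 mm high, origin under its centre at bench level; through hole 28 mm (x) by 20 mm (y) centred 5 mm along its +x. The pick hangs in the hole, collar on the block's top: pick origin over the block's origin, 6 mm above the bench, pick x along rest x.
- tray: Shallow grey plastic tray fixed to the bench, 150 x 150 mm, 22 mm high, walls 4 mm, floor about 5 mm. Origin: under its centre at bench level.
- bin: Bystander: red open storage bin with bolts, 130 x 100 x 55 mm, origin under its centre. Leave alone.
- carton: Bystander: cardboard carton 110 x 80 x 60 mm, origin under its centre. Leave alone.
- bottle: Bystander: grey bottle, radius 28 mm, 150 mm high, origin under its centre. Leave alone.

How it is judged (in metres and radians):
On the way:
1. the pick holds the free end of the ring up, clear of the catch (the limb's underside over 37 mm above the bench), the fingers not touching the ring (z of limb in the frame of housing above 0.037 m and contact force between pick and ring above 0.3 N and contact force between the fingers and ring below 0.1 N), for 0.1 s.
At the end, for the whole second after the job is handed in: The ring lies flat (within 0.15 rad) and at rest on the tray's floor, its origin within 40 mm of the tray's centre along each side, and the pick stands upright at rest in its rest block, fully down (collar on the block, within 3 mm; within 12 mm of the block's middle and 0.08 rad of upright) (x of ring in the frame of tray between -0.04 and 0.04 m and y of ring in the frame of tray between -0.04 and 0.04 m and z of ring in the frame of tray below 0.01 m and angle between ring's own z axis and vertical below 0.15 rad and linear speed of each of ring, pick below 0.02 m/s and horizontal distance between pick and rest below 0.012 m and angle between pick's own z axis and vertical below 0.08 rad and z of pick in the frame of rest below 0.009 m); the robot touches nothing.
It fails at once if the pick presses on the ring with more than 13 N (contact force between pick and ring above 13 N).
It fails at once if the pick presses on the housing with more than 20 N (contact force between pick and housing above 20 N).
It fails at once if the ring is forced against the housing with more than 80 N (contact force between ring and housing above 80 N).
It fails at once if the gripper presses on the housing with more than 20 N (contact force between the arm and housing above 20 N).
It fails at once if the bin, the carton or the bottle is moved over 15 mm, or the bottle tipped (distance of any of bin, carton, bottle from where it was at the start of the episode above 0.015 m or angle between bottle's own z axis and vertical above 0.3 rad).
It also fails if it takes over 72 s, if anything falls off the work surface, if the arm or the gripper's body presses on something with over 40 N, if the wrist force passes 120 N, or if a joint passes its speed limit or range.

## Robot

A 6-joint arm with a two-finger parallel gripper is mounted at the origin on the work surface. World frame = base frame: x ahead of the robot, y to its left, z up, the work surface at z = 0. Lengths are in mm, angles in degrees, forces in N, time in s.
With the tool pointing down it reaches from about 325 to 750 mm from the base axis. Payload 7.6 kg.
Tool frame: the origin (TCP) lies between the finger pads; the fingertips stand 22 mm ahead of it and the grasp point (between the pads) lies 3 mm ahead of it; z points along the fingers, y is the line along which they close (so a half turn about z gives the same grasp; the last joint's range is limited). The gripper opens to 85 mm and grips with 20 to 120 N. Pads are 22 mm wide; open, the fingers measure 114 mm over their backs; the gripper's body (76 mm by 85 mm) begins 54 mm behind the grasp point. The pads swing forward as they close: fully open they stand 13 mm farther back than shut.
Start: joints at [66.274, 2.991, 80.254, -0, 96.75, -4.028], TCP at [176.944, 494.302, 253.323] pointing down, gripper open.
Joint ranges: [-166.34, 166.34], [-52.06, 124.39], [6.96, 135.62], [-60.46, 240.46], [14.63, 156.25], [-167.68, 167.68]. Speed limits (degrees/s): [147.25, 147.25, 172.46, 180, 180, 180].

## Interface

Orientations are given as [roll, pitch, yaw] about the fixed x, y, z axes, in that order (R = Rz(yaw) Ry(pitch) Rx(roll)).
In Python, from bench import robot, optics gives the robot as it stands. The module is installed in compiled form; this text tells all that it offers.
- The arm moves only by the shell command python3 -m crank 'ROWS'. ROWS is JSON, one flat list of numbers, 5 for each row, row after row: the shift along the tool's x, y, z in units of 30 mm (1.0 is 30 mm), then the turn about the tool's z in rad, then the closure, from 0 (fully open) to 1 (shut). A call has 1 to 12 rows; each row shifts and turns the commanded pose from where the row before left it, along the tool's axes as they then stand; what a row does not reach is not made up. A row lasts 1/12 s, in which the tool goes at most 41.7 mm and 7.16 degrees, less where a joint would pass 70% of its speed; a pose out of reach is approached as far as the arm can. A call is refused whole if a number of a shift passes 1 or a number of a turn 0.125, either way. A call with a gripper value outside its range is refused whole. The fingers move at their own pace and stop on an object; the grip force is fixed at half the most. Time passes only in rows, so rows that do not move let the fingers close. It gives the time, the measured TCP pose, the force, the opening and the grip force at its end, in the units of the state.
- robot.observe(): the state, without advancing time (a new reading comes with each control period).
- optics.grab_frame(name): name is "scene" or "top" or "wrist"; returns the picture (400x640x3 uint8, blue, green, red); there is no depth.
- optics.camera_params(name): a dict with "fx", "fy", "cx", "cy" (pixels), "k1" (the pictures are not rectified: a ray, as slopes to the right and down, at radius r is drawn at 1 + k1 r^2 times it, then the intrinsics apply), "R" (3x3) and "t" (3): a world point X has camera coordinates R X + t. Camera axes: x right, y down, z forward; pixel columns grow to the right and rows downward; lengths in mm; the calibration is good to about 2 mm. A picture is of the moment at which its call begins: read the wrist's pose just before it. camera_params takes no time and is no camera call; for the wrist camera it gives the pose at the moment of the call.
- robot.job_done(): hands the job in; it is judged then, once.
The state is a dict: "time": time; "joint_positions": joint angles; "dq": joint speeds; "joint_torque": joint torques, N m; "ee_pos": TCP position; "eef_rot": TCP orientation; "ft_force": force on the tool from outside, world axes, zero at the start; "torque": the same for the moment, N m; "width": finger opening in mm; "grasp_force": force on a finger pad.
Only numpy, scipy, OpenCV 4.12 (cv2) and the standard library are available. Lean on these libraries where they do the work, as an engineer would, in place of code of your own. Each camera call takes 0.05 s, during which the arm holds its last target. There are 200 camera calls.

## Working session

There is one attempt and no reset: what is moved stays moved. The work goes in short steps, Python scripts to look and compute and a shell command to move; the robot and the scene stay as the last step left them, time stands still between calls to the robot, and variables do not carry over. Pictures are saved under pics/ and viewed, at most 10 in all, crops included, and the job is handed in when it is done.

```bash
mkdir -p pics; python3 - <<'E'
from bench import robot, optics
import cv2
s=robot.observe(); print(s['time'],s['ee_pos'],s['eef_rot'],s['width'],s['ft_force'])
for n in("scene","top"):
    p=optics.camera_params(n); print(n,p)
    cv2.imwrite(f"pics/{n}0.png",optics.grab_frame(n))
E
```

```text
0.0 [176.81330208 494.03965042 252.47557481] [-1.79911035e+02 -6.62868573e-03  1.60302337e+02] 85.767639215239 [ 0.4995665  -0.69743896 -1.28394256]
scene {'fx': 363.74147766620433, 'fy': 363.74147766620433, 'cx': 314.9029630746728, 'cy': 199.95510303300114, 'k1': -0.07422926502006319, 'R': array([[ 0.58205387,  0.8131484 ,  0.00172342],
       [ 0.62818153, -0.44830626, -0.63593196],
       [-0.51633444,  0.37122928, -0.7717432 ]]), 't': array([-328.58117701, -321.32488347, 1290.96617929])}
top {'fx': 497.3813135538835, 'fy': 497.3813135538835, 'cx': 323.12309155569017, 'cy': 197.96458552618418, 'k1': -0.10326788606959149, 'R': array([[-0.02962144, -0.99923176, -0.0256603 ],
       [-0.99441702,  0.0320604 , -0.10053316],
       [ 0.10127861,  0.0225391 , -0.99460275]]), 't': array([  34.43178248,  611.87405778, 1065.66769619])}
```

View pics/top0.png

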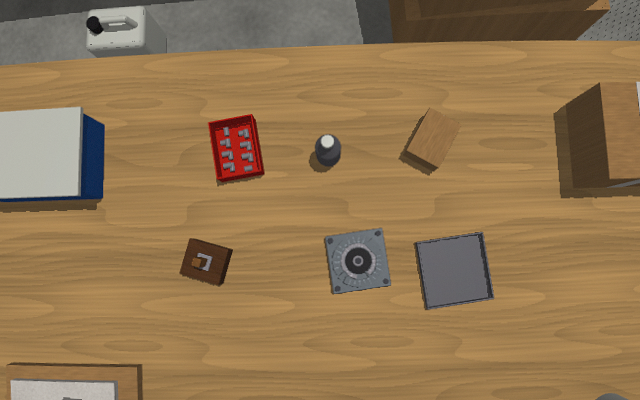

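View pics/scene0.png

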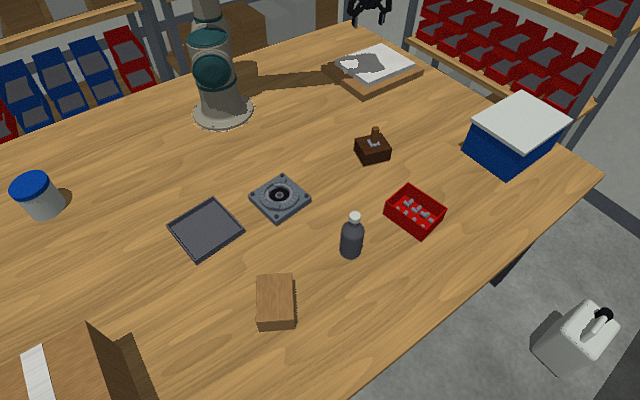

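The top view shows the rest at (205,261), the housing at (357,261) and the tray at (454,270). The bin (236,148), bottle (327,148) and carton (430,140) lie beyond them. The scene view agrees.

```bash
cat > h.py <<'E'
import numpy as np, cv2
from bench import robot, optics
def ray(p,uv):
    uv=np.atleast_2d(np.float64(uv)); K=np.array([[p['fx'],0,p['cx']],[0,p['fy'],p['cy']],[0,0,1]])
    n=cv2.undistortPoints(uv[:,None,:],K,np.array([p['k1'],0,0,0.]))[:,0]
    d=np.c_[n,np.ones(len(n))]@np.array(p['R']); return -np.array(p['R']).T@np.array(p['t']),d
def plane(p,uv,z):
    o,d=ray(p,uv); return o+d*((z-o[2])/d[:,2])[:,None]
def tri(obs):  # [(p,uv)..] -> point, residual mm
    A=np.zeros((3,3));b=np.zeros(3);L=[]
    for p,uv in obs:
        o,d=ray(p,uv); d=d[0]/np.linalg.norm(d[0]); M=np.eye(3)-np.outer(d,d); A+=M;b+=M@o; L.append((M,o))
    x=np.linalg.solve(A,b); return x,[float(np.linalg.norm(M@(x-o))) for M,o in L]
def tool():
    s=robot.observe(); from scipy.spatial.transform import Rotation as Ro
    return s,Ro.from_euler('xyz',s['eef_rot'],degrees=True).as_matrix()
def go(target,yaw=None):
    s,R=tool(); d=R.T@(np.array(target)-s['ee_pos'])/30
    print('tool-shift units',d.round(3),'yaw',s['eef_rot'][2].round(2), '' if yaw is None else 'turn rad %.4f'%(-np.deg2rad((yaw-s['eef_rot'][2]+180)%360-180)))
E
python3 - <<'E'
from h import *
np.set_printoptions(precision=1,suppress=True)
T=optics.camera_params('top');S=optics.camera_params('scene')
for n,a,b in(('rest',(205,258),(373,143)),('housing',(357.5,260.5),(280,194)),('tray',(454,270.5),(206,228)),('bottletop',(327,142),(355,216)),('bin',(236,148),(415,208)),('carton',(435,137),(276,288))):
    print(n,*tri([(T,a),(S,b)]),plane(T,a,40))
s,R=tool();p=optics.camera_params('wrist');C=-p['R'].T@p['t']
print(R.T@(C-s['ee_pos']), R.T@p['R'].T, p['fx'],p['k1'])
print(R)
cv2.imwrite('pics/w0.png',optics.grab_frame('wrist'))
E
```

```text
rest [487.5 272.9  55.4] [1.1510512249199394, 1.1510512249198293] [[488. 278.  40.]]
housing [473.7 -54.8  27.1] [0.844675335270633, 0.8446753352707302] [[473.6 -55.   40. ]]
tray [ 443.8 -269.8    6.5] [1.0732043779642733, 1.0732043779643663] [[ 445.1 -262.9   40. ]]
bottletop [714.2   2.3 142.1] [0.5144589964369556, 0.514458996436928] [[736.   3.  40.]]
bin [731.  207.3  36.9] [0.6380300921056573, 0.6380300921058694] [[730.  206.2  40. ]]
carton [ 731.7 -225.    82.9] [3.166562831202552, 3.1665628312024507] [[ 739.6 -236.8   40. ]]
[  81.4   -0.6 -119. ] [[-0.  -0.9 -0.3]
 [ 1.  -0.  -0. ]
 [ 0.  -0.3  0.9]] 305.59602307074243 0.00872706638006177
[[-0.9  0.3 -0. ]
 [ 0.3  0.9 -0. ]
 [ 0.  -0.  -1. ]]
```

```bash
python3 -m crank '[-1,-0.29,0.14,0,0,-1,-0.29,0.14,0,0,-1,-0.29,0.14,0,0,-1,-0.29,0.14,0,0,-1,-0.29,0.14,0,0,-1,-0.29,0.14,0,0,-1,-0.29,0.14,0,0,-1,-0.29,0.14,0,0,-1,-0.29,0.14,0,0,-1,-0.29,0.14,0,0,-1,-0.29,0.14,0,0,-1,-0.29,0.14,0,0]'
python3 -m crank '[0,0,0,0,0,0,0,0,0,0]'
python3 - <<'E'
from h import *
s,R=tool();print(s['ee_pos'],s['eef_rot'])
import pickle
p=optics.camera_params('wrist');f=optics.grab_frame('wrist');cv2.imwrite('pics/r1.png',f);pickle.dump(p,open('r1.pkl','wb'))
go((474,-55,200))
E
```

```text
time: 1.15
ee_pos: [481.7, 273.5, 202.4]
eef_rot: [-180.0, -0.0, 160.3]
ft_force: [-0.1, 0.6, 0.1]
width: 85.6
grasp_force: 0.0
time: 1.32
ee_pos: [481.3, 273.6, 202.0]
eef_rot: [-179.9, -0.1, 160.2]
ft_force: [-1.2, -0.2, 1.4]
width: 85.6
grasp_force: 0.0
[481.28773072 273.57663865 201.97297153] [-1.79937892e+02 -7.57504947e-02  1.60154216e+02]
tool-shift units [ -3.504 -10.409   0.082] yaw 160.24
```

View pics/r1.png

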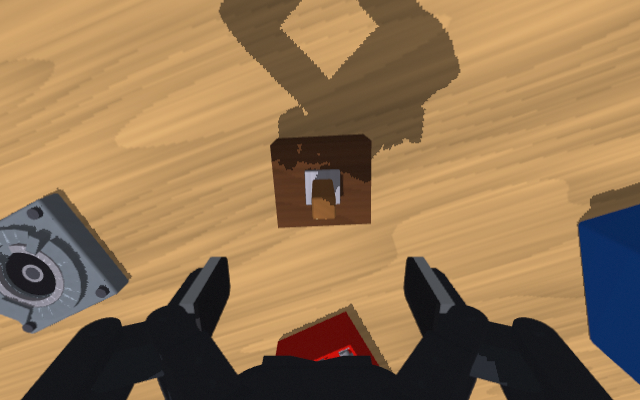

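The wrist view shows the rest top square at (272–371, 135–227). The collar and handle are at (322,187), and the dark hole strip is on the collar's right at about (343,185), so rest +x is probably image right.

```bash
python3 -m crank '[-0.33,-0.87,0.1,0,0,-0.33,-0.87,0.1,0,0,-0.33,-0.87,0.1,0,0,-0.33,-0.87,0.1,0,0,-0.33,-0.87,0.1,0,0,-0.33,-0.87,0.1,0,0,-0.33,-0.87,0.1,0,0,-0.33,-0.87,0.1,0,0,-0.33,-0.87,0.1,0,0,-0.33,-0.87,0.1,0,0,-0.33,-0.87,0.1,0,0,-0.33,-0.87,0.1,0,0]'
cat > snap.py <<'E'
import sys,pickle
from h import *
n=sys.argv[1]; s,R=tool();print(s['time'],s['ee_pos'].round(2),s['eef_rot'].round(2),s['width'].round(1),s['ft_force'].round(1))
p=optics.camera_params('wrist');f=optics.grab_frame('wrist');cv2.imwrite(f'pics/{n}.png',f);pickle.dump((p,s),open(n+'.pkl','wb'))
E
python3 -m crank '[0,0,0,0,0,0,0,0,0,0]' >/dev/null; python3 snap.py h1
python3 -m crank '[0,0,0.7,0,0,0,0,0.7,0,0,0,0,0.7,0,0,0,0,0,0,0,0,0,0,0,0,0,0,0,0,0]' >/dev/null; python3 snap.py h2
```

```text
time: 2.37
ee_pos: [486.7, -60.2, 167.2]
eef_rot: [180.0, 0.0, 160.4]
ft_force: [0.6, 0.6, 0.2]
width: 85.3
grasp_force: 0.0Traceback (most recent call last):
  File "snap.py", line 3, in <module>
    n=sys.argv[1]; s,R=tool();print(s['time'],s['ee_pos'].round(2),s['eef_rot'].round(2),s['width'].round(1),s['ft_force'].round(1))
                                                                                         ^^^^^^^^^^^^^^^^
AttributeError: 'float' object has no attribute 'round'
Traceback (most recent call last):
  File "snap.py", line 3, in <module>
    n=sys.argv[1]; s,R=tool();print(s['time'],s['ee_pos'].round(2),s['eef_rot'].round(2),s['width'].round(1),s['ft_force'].round(1))
                                                                                         ^^^^^^^^^^^^^^^^
AttributeError: 'float' object has no attribute 'round'
```

```bash
sed -i "s/s\['width'\].round(1)/s['width']/; s/s\['time'\],/round(s['time'],2),/" snap.py; python3 snap.py h2
python3 -m crank '[0,0.7,0,0,0,0,0.7,0,0,0,0,0,0,0,0,0,0,0,0,0]' >/dev/null; python3 snap.py h1
python3 -m crank '[0,-0.9,0,0,0,0,-0.9,0,0,0,0,-0.9,0,0,0,0,0,0,0,0,0,0,0,0,0]' >/dev/null; python3 snap.py h3
python3 - <<'E'
import cv2
f=cv2.imread('pics/h2.png'); cv2.imwrite('pics/h2b.png',cv2.resize(f[60:300,160:480],None,fx=2.5,fy=2.5,interpolation=cv2.INTER_CUBIC))
E
```

```text
3.03 [487.69 -59.39 105.45] [1.7997e+02 1.1000e-01 1.6038e+02] 85.8610715194883 [ 0.5 -0.1  0.4]
3.42 [501.89 -20.06 105.28] [1.7997e+02 1.3000e-01 1.6041e+02] 85.09408026043742 [-0.  -0.1 -0.6]
3.88 [473.51 -98.5  104.45] [1.7999e+02 5.0000e-02 1.6012e+02] 85.6092594257559 [ 0.3  0.4 -0.5]
```

View pics/h2b.png

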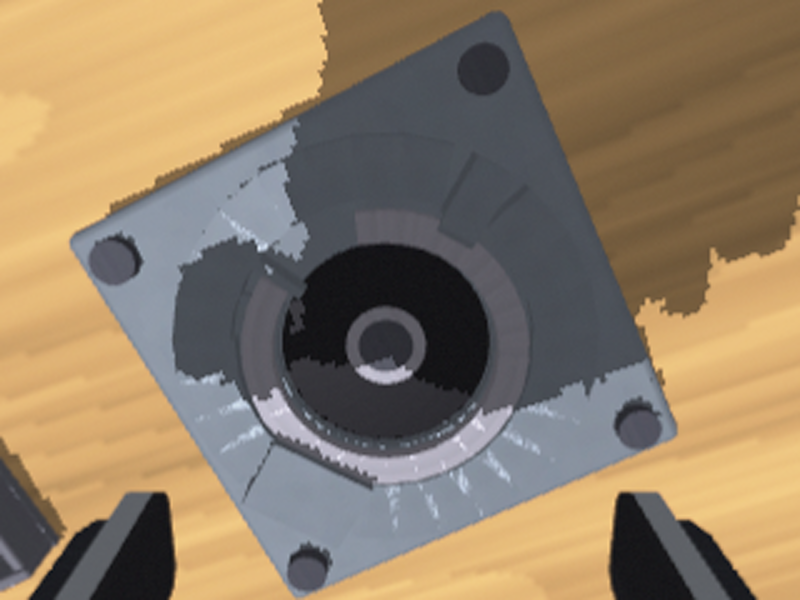

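The crop (2.5x, offset 160,60) shows the lip at lower left (320,462) and the catch at upper right (460,215), with the ring's free end near (357,215). The other end and the rib are near (270,270), so housing angle is about the image angle plus 67°.

```bash
cat > meas.py <<'E'
from h import *
import pickle
np.set_printoptions(precision=2,suppress=True)
def lines_rect(P):  # robust rect from 2D contour points: center, sizes, angle
    return cv2.minAreaRect(P.astype(np.float32))
H={}
for n in('h1','h2','h3'):
    p,s=pickle.load(open(n+'.pkl','rb')); f=cv2.imread(f'pics/{n}.png'); hsv=cv2.cvtColor(f,cv2.COLOR_BGR2HSV)
    m=((hsv[...,1]<75)).astype(np.uint8)*255
    m[300:]=0
    m=cv2.morphologyEx(m,cv2.MORPH_OPEN,np.ones((3,3)));m=cv2.morphologyEx(m,cv2.MORPH_CLOSE,np.ones((7,7)))
    cs,_=cv2.findContours(m,cv2.RETR_EXTERNAL,cv2.CHAIN_APPROX_NONE); c=max(cs,key=cv2.contourArea)[:,0]
    P=plane(p,c,26.)[:,:2]; r=lines_rect(P); print(n,'base',r)
    # screws
    g=f.max(axis=2)
    d=((g<22)).astype(np.uint8)
    nl,lab,st,ce=cv2.connectedComponentsWithStats(d)
    i=1+np.argmax([st[k,4] if st[k,1]<260 and 0<st[k,0] else 0 for k in range(1,nl)])
    yx=np.argwhere(lab==i)[:,::-1]; h=cv2.convexHull(yx.astype(np.int32))[:,0]
    Q=plane(p,h,27.)[:,:2]; print('  black',cv2.minEnclosingCircle(Q.astype(np.float32)),cv2.fitEllipse(Q.astype(np.float32)))
    H[n]=r
E
python3 meas.py
```

```text
h1 base ((473.8075866699219, -72.34480285644531), (125.40620422363281, 160.49411010742188), 6.835787296295166)
  black ((466.4204406738281, -45.705604553222656), 23.3470401763916) ((467.2358703613281, -48.415191650390625), (35.44959259033203, 46.796470642089844), 131.48736572265625)
h2 base ((471.5328674316406, -56.076820373535156), (125.49334716796875, 125.2237319946289), 6.790150165557861)
  black ((487.55145263671875, -38.14579391479492), 5.942694664001465) ((487.4040832519531, -38.41810607910156), (10.78366756439209, 11.486334800720215), 82.20796203613281)
h3 base ((491.5457763671875, -54.53263854980469), (168.80589294433594, 125.16175079345703), 6.787008285522461)Traceback (most recent call last):
  File "meas.py", line 20, in <module>
    Q=plane(p,h,27.)[:,:2]; print('  black',cv2.minEnclosingCircle(Q.astype(np.float32)),cv2.fitEllipse(Q.astype(np.float32)))
                                                                                         ~~~~~~~~~~~~~~^^^^^^^^^^^^^^^^^^^^^^
cv2.error: OpenCV(4.12.0) /io/opencv/modules/imgproc/src/shapedescr.cpp:361: error: (-201:Incorrect size of input array) There should be at least 5 points to fit the ellipse in function 'fitEllipseNoDirect'
```

```bash
cat > meas2.py <<'E'
from h import *
import pickle
np.set_printoptions(precision=2,suppress=True)
c0=np.array([471.5,-56.1]); 
p,s=pickle.load(open('h2.pkl','rb'))
q=plane(p,[(344,146)],40)[0,:2]-c0; l=plane(p,[(160+322/2.5,60+462/2.5)],40)[0,:2]-c0
print('catch ang',np.rad2deg(np.arctan2(q[1],q[0])),np.hypot(*q),'lip',np.rad2deg(np.arctan2(l[1],l[0])),np.hypot(*l))
a0=np.arctan2(*(q-l)[::-1])-np.deg2rad(125); yaw=np.deg2rad(6.8)+np.round((a0-np.deg2rad(6.8))/(np.pi/2))*np.pi/2
print('yaw',np.rad2deg(a0),np.rad2deg(yaw)); R=np.array([[np.cos(yaw),-np.sin(yaw)],[np.sin(yaw),np.cos(yaw)]])
tiles=[]
for n in('h1','h2','h3'):
    p,s=pickle.load(open(n+'.pkl','rb')); f=cv2.imread(f'pics/{n}.png'); hsv=cv2.cvtColor(f,cv2.COLOR_BGR2HSV)
    m=((hsv[...,1]<75)).astype(np.uint8)*255
    m=cv2.morphologyEx(m,cv2.MORPH_OPEN,np.ones((3,3)));m=cv2.morphologyEx(m,cv2.MORPH_CLOSE,np.ones((7,7)))
    cs,_=cv2.findContours(m,cv2.RETR_EXTERNAL,cv2.CHAIN_APPROX_NONE); c=np.vstack([k[:,0] for k in cs if len(k)>100])
    P=(plane(p,c,26.)[:,:2]-c0)@R
    out=[]
    for ax in(0,1):
        for sg in(1,-1):
            w=P[(abs(P[:,ax]*sg-64)<6)&(abs(P[:,1-ax])<52)]
            out.append((len(w),round(float(np.median(w[:,ax])),2) if len(w)>20 else None, round(float(np.rad2deg(np.polyfit(w[:,1-ax],w[:,ax],1)[0])),2) if len(w)>20 else None))
    print(n,out)
    # rectified view at z=35, housing frame, 4 px/mm
    S=4;N=384; u,v=np.meshgrid((np.arange(N)-N/2)/S,-(np.arange(N)-N/2)/S)
    X=np.c_[np.c_[u.ravel(),v.ravel()]@R.T+c0,np.full(u.size,35.)]
    Y=X@p['R'].T+p['t']; xy=Y[:,:2]/Y[:,2:]; xy=xy*(1+p['k1']*(xy**2).sum(1,keepdims=True))
    M=(xy*[p['fx'],p['fy']]+[p['cx'],p['cy']]).astype(np.float32).reshape(N,N,2)
    t=cv2.remap(f,M[...,0],M[...,1],cv2.INTER_CUBIC); t=cv2.convertScaleAbs(t,alpha=1.5)
    for a in range(0,360,15):
        d=np.array([np.cos(np.deg2rad(a)),-np.sin(np.deg2rad(a))]); cv2.line(t,tuple((N/2+d*46*S).astype(int)),tuple((N/2+d*(40 if a%45 else 43)*S).astype(int)),(0,255,255),1)
    cv2.imwrite(f'pics/t_{n}.png',t); tiles.append(t)
cv2.imwrite('pics/tiles.png',np.hstack([tiles[0],tiles[1]]))
E
python3 meas2.py
```

```text
catch ang 133.68139981343336 40.65407815243436 lip -49.1580410412033 34.2219137094077
yaw 7.383664159061965 6.8
h1 [(124, 62.53, -0.15), (141, -61.98, -0.04), (142, 63.56, 0.01), (105, -61.86, -1.43)]
h2 [(128, 62.29, -0.03), (145, -62.43, -0.06), (142, 62.27, 0.01), (121, -62.26, 0.04)]
h3 [(124, 62.23, 0.12), (152, -64.05, 0.0), (143, 61.44, -0.03), (120, -63.05, 0.07)]
```

View pics/tiles.png

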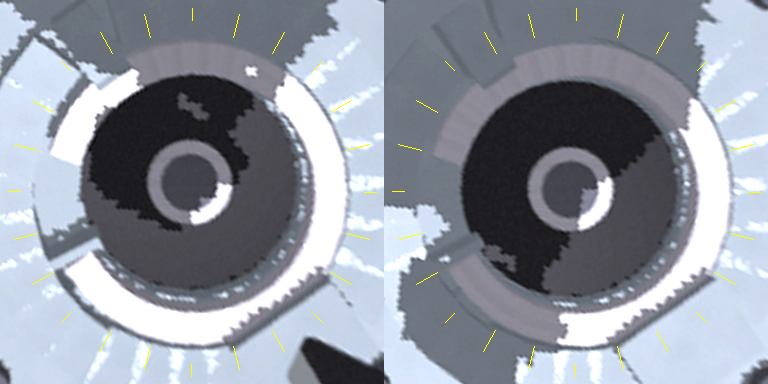

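The rectified tiles (4 px/mm, housing frame) put the free end face at (51,157)–(85,165) in both views, so its height is about 35 mm and its angle about 165°. The ring centre is about (+1,−0.8) mm from my base centre. The rib and rigid end are near (62,265), the catch at upper left and the lip at lower right.

```bash
python3 -m crank '[0.23,0.95,-0.18,0,0,0.23,0.95,-0.18,0,0,0.23,0.95,-0.18,0,0,0.23,0.95,-0.18,0,0,0.23,0.95,-0.18,0,0,0.23,0.95,-0.18,0,0,0.23,0.95,-0.18,0,0,0.23,0.95,-0.18,0,0,0.23,0.95,-0.18,0,0,0.23,0.95,-0.18,0,0,0.23,0.95,-0.18,0,0,0.23,0.95,-0.18,0,0]' >/dev/null
python3 -m crank '[0,0,0,0,0,0,0,0,0,0]' >/dev/null; python3 snap.py r2
python3 - <<'E'
from h import *
import pickle
np.set_printoptions(precision=2,suppress=True)
pr=[]
for n in('r1','r2'):
    p=pickle.load(open(n+'.pkl','rb')); p=p[0] if isinstance(p,tuple) else p
    f=cv2.imread(f'pics/{n}.png').astype(int); hsv=cv2.cvtColor(f.astype(np.uint8),cv2.COLOR_BGR2HSV)
    m=((f.max(2)<125)&(hsv[...,1]>90)&((hsv[...,0]<20))).astype(np.uint8)
    o=ray(p,(320,200))[0]; 
    # restrict to rest neighbourhood
    g=np.argwhere(m)[:,::-1]; P=plane(p,g,50.)[:,:2]; d=np.linalg.norm(P-[487,273],axis=1)
    b=np.zeros_like(m); k=g[d<75]; b[k[:,1],k[:,0]]=255
    cv2.imwrite(f'pics/m_{n}.png',b)
f=cv2.imread('pics/r2.png'); mm=cv2.imread('pics/m_r2.png')
pt=[]
p=pickle.load(open('r2.pkl','rb'))[0]; Y=p['R']@np.array([487.5,273,55])+p['t']; u=int(p['cx']+p['fx']*Y[0]/Y[2]);v=int(p['cy']+p['fy']*Y[1]/Y[2]); print(u,v)
x0,y0=max(u-90,0),max(v-90,0); print('off',x0,y0)
cv2.imwrite('pics/r2b.png',np.hstack([cv2.resize(a[y0:y0+190,x0:x0+180],None,fx=n,fy=n,interpolation=cv2.INTER_CUBIC)[:570] for a,n in((f,3),)]))
E
```

```text
5.1 [510.76 254.93 168.88] [1.7998e+02 2.0000e-02 1.6050e+02] 85.43885598382104 [ 0.6 -0.3  0.2]
329 168
off 239 78
```

View pics/r2b.png

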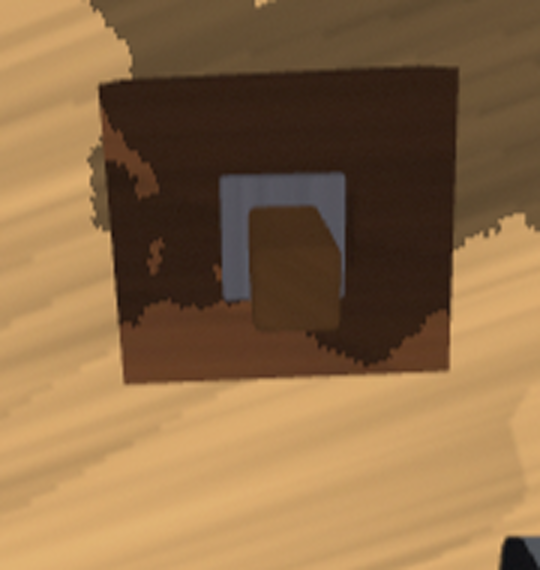

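The crop (3x, offset 239,78) shows the block-top corners at (102,87), (458,68), (449,370) and (125,383). The collar spans (220–345, 173–298) and the handle top is a square around (294,292).

```bash
python3 - <<'E'
from h import *
import pickle
np.set_printoptions(precision=2,suppress=True)
p2=pickle.load(open('r2.pkl','rb'))[0]; p1=pickle.load(open('r1.pkl','rb'))
f1=cv2.imread('pics/r1.png');f2=cv2.imread('pics/r2.png')
c=lambda x,y:(239+x/3,78+y/3)
cor=[c(102,87),c(458,68),c(449,370),c(125,383)]
P=plane(p2,cor,50); print(P[:,:2],'mid',P.mean(0)); e=P[1]-P[0]; e2=P[2]-P[3]; print('edges',[np.linalg.norm(P[i]-P[i-1]) for i in range(4)])
for q in(e,e2,P[0]-P[3],P[1]-P[2]): print(np.rad2deg(np.arctan2(q[1],q[0])))
cr=plane(p2,[c(220,173),c(345,173),c(345,298),c(222,298)],56); print('collar',cr.mean(0),[np.linalg.norm(cr[i]-cr[i-1]) for i in range(4)])
hd=plane(p2,[c(251,258),c(341,250),c(339,330),c(258,330)],110); print('handle',hd.mean(0),[np.linalg.norm(hd[i]-hd[i-1]) for i in range(4)])
# heights by r1: top block corners
print(tri([(p2,cor[0]),(p1,(271,143))]),tri([(p2,cor[2]),(p1,(371,223))]),tri([(p2,cor[3]),(p1,(279,227))]),tri([(p2,c(298,291)),(p1,(323,209))]))
print('right/left r1',f1[176:194,332:356].max(2).mean(0).round(),f1[176:194,292:312].max(2).mean(0).round())
a=f2[78+60:78+98,239+110:239+130].max(2).mean(0).round();b=f2[78+60:78+98,239+60:239+80].max(2).mean(0).round();print(a,b)
go((487.5,273,160))
E
```

```text
[[430.46 248.31]
 [455.7  332.85]
 [531.32 309.99]
 [505.13 224.79]] mid [480.65 278.99  50.  ]
edges [np.float64(78.29199168398156), np.float64(88.2257377292484), np.float64(79.00519205722033), np.float64(89.14058802005503)]
73.37840679804496
72.9145472461908
162.51326629690251
163.18245328581764
collar [479.94 278.85  56.  ] [np.float64(32.160614809382686), np.float64(31.187861765548842), np.float64(32.17937943488115), np.float64(32.06637550248072)]
handle [480.75 278.6  110.  ] [np.float64(14.884148582326821), np.float64(17.754528357708487), np.float64(16.40556124156567), np.float64(16.384849806745432)]
(array([430.02, 244.43,  23.29]), [0.16001006127886502, 0.1600100612788911]) (array([533.31, 310.55,  45.01]), [0.06624777753484756, 0.06624777753471582]) (array([507.83, 223.02,  41.49]), [0.3002492028702374, 0.30024920287012447]) (array([479.65, 278.66, 112.39]), [0.3117504725371766, 0.31175047253721433])
right/left r1 [ 72.  78.  86.  97. 111. 122. 127. 121.  50.  43.  47.  75.  88.  89.
  89.  89.  89.  89.  89.  86.  88.  87.  84.  86.] [ 88.  88.  88.  88.  88.  88.  88.  88.  88.  88.  89.  88.  86. 150.
 190. 189. 187. 184. 185. 189.]
[82. 83. 84. 85. 88. 48. 44. 44. 47. 48. 49. 49. 49. 48. 49. 48. 49. 48.
 49. 49.] [48. 48. 48. 48. 48. 48. 48. 48. 48. 48. 48. 51. 55. 62. 88. 91. 92. 91.
 90. 89.]
tool-shift units [0.94 0.35 0.28] yaw 160.41
```

```bash
python3 -m crank '[0.6,0.2,0,-0.047,0,0.62,0.2,0,0,0,0,0,0.4,0,0,0,0,0,0,0,0,0,0,0,0]'; python3 -c "
from h import *
go((480.4,278.7,86),163.1)"
```

```text
time: 5.57
ee_pos: [480.0, 274.8, 155.7]
eef_rot: [-179.9, -0.1, 162.9]
ft_force: [0.9, 0.4, -0.2]
width: 85.5
grasp_force: 0.0
tool-shift units [0.023 0.133 2.323] yaw 162.95 turn rad -0.0027
```

```bash
python3 -m crank '[0.02,0.13,0.4,0,0,0,0,0.5,0,0,0,0,0.5,0,0,0,0,0.5,0,0,0,0,0.42,0,0,0,0,0,0,0,0,0,0,0,0]'; python3 -c "
from h import *
go((480.4,278.7,86),163.1)"
```

```text
time: 6.15
ee_pos: [480.7, 279.4, 86.3]
eef_rot: [-179.9, -0.1, 163.0]
ft_force: [0.1, 0.2, 0.4]
width: 85.7
grasp_force: 0.0
tool-shift units [ 0.002 -0.024  0.011] yaw 162.96 turn rad -0.0024
```

```bash
python3 -m crank '[0,-0.02,0,0,1,0,0,0,0,1,0,0,0,0,1,0,0,0,0,1,0,0,0,0,1,0,0,0,0,1,0,0,0,0,1,0,0,0,0,1]'; python3 -c "
from h import *
go((480.4,278.7,86),163.1); print(robot.observe()['ft_force'])"
```

```text
time: 6.82
ee_pos: [480.8, 279.3, 87.6]
eef_rot: [180.0, 0.0, 163.0]
ft_force: [0.3, -0.7, 2.5]
width: 17.4
grasp_force: 58.8
tool-shift units [ 0.007 -0.024  0.053] yaw 163.0 turn rad -0.0018
[ 0.31032153 -0.68768756  2.50641085]
```

```bash
python3 -m crank '[0,0,-0.2,0,1,0,0,-0.5,0,1,0,0,-0.8,0,1,0,0,-0.7,0,1,0,0,0,-0.08,1,0,0,0,-0.077,1]'
python3 -m crank '[0,-0.8,0,0,1,0,-0.96,0,0,1,0,-0.96,0,0,1,0,-0.96,0,0,1,0,-0.96,0,0,1,0,-0.96,0,0,1,0,-0.96,0,0,1,0,-0.96,0,0,1,0,-0.96,0,0,1,0,-0.96,0,0,1,0,-0.96,0,0,1,0,-0.7,0,0,1]'
python3 -m crank '[0,0,0,0,1,0,0,0,0,1]'; python3 snap.py c1; python3 -c "
from h import *
go((439.1,-63.2,116),172)
f=cv2.imread('pics/c1.png'); cv2.imwrite('pics/c1b.png',cv2.resize(f[100:340,160:480],None,fx=2.4,fy=2.4,interpolation=cv2.INTER_CUBIC))"
```

```text
time: 7.32
ee_pos: [481.2, 279.4, 155.1]
eef_rot: [179.9, 0.1, 172.2]
ft_force: [0.2, 0.1, -1.7]
width: 17.1
grasp_force: 58.4
time: 8.32
ee_pos: [433.5, -52.5, 153.3]
eef_rot: [-180.0, -0.0, 171.9]
ft_force: [0.6, 0.3, -0.1]
width: 17.5
grasp_force: 58.7
time: 8.48
ee_pos: [434.0, -51.2, 153.2]
eef_rot: [180.0, -0.0, 171.9]
ft_force: [0.2, -0.2, -1.2]
width: 17.3
grasp_force: 58.7
8.48 [433.96 -51.23 153.2 ] [ 1.7998e+02 -1.0000e-02  1.7186e+02] 17.28875998738529 [ 0.2 -0.2 -1.2]
tool-shift units [-0.225 -0.396  1.239] yaw 171.94 turn rad -0.0011
```

View pics/c1b.png

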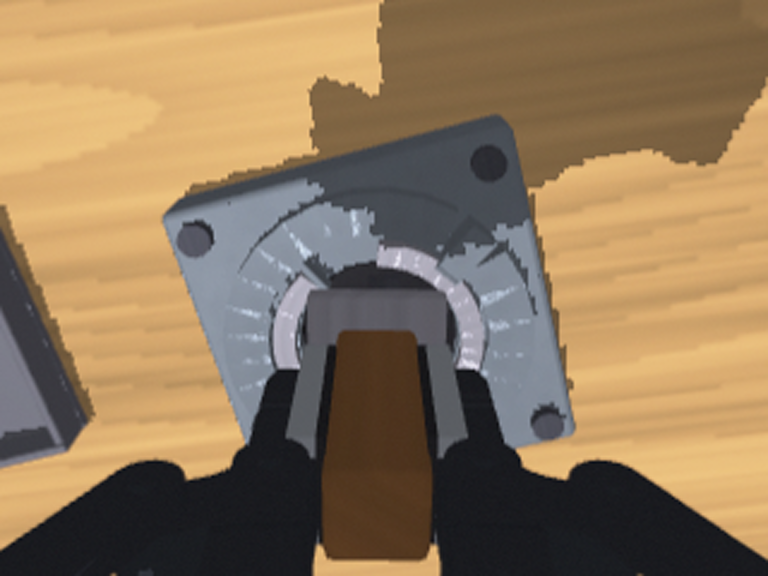

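The crop (2.4x, offset 160,100) shows the pick gripped upright. Its collar edge runs (306–448, 292), the ring's free end face is at x=378, y=245–267, and the rib is near (315,272).

```bash
python3 - <<'E'
from h import *
import pickle
np.set_printoptions(precision=2,suppress=True)
p,s=pickle.load(open('c1.pkl','rb')); _,R=tool(); t=s['ee_pos']
c=lambda x,y:(160+x/2.4,100+y/2.4)
zs=t[2]-80
for n,q,z in(('collar L top',c(308,292),zs+50),('collar R top',c(447,292),zs+50),('collar L bot',c(305,292),zs+44),('end out',c(378,246),35),('end in',c(378,266),35),('rib',c(315,272),40),('catch tip',c(443,262),40)):
    P=plane(p,[q],z)[0]; 
    r=P[:2]-[472.4,-56.3]; print(n,P,'tool',(R.T@(P-t)),'hous r %.1f ang %.1f'%(np.hypot(*r),np.rad2deg(np.arctan2(r[1],r[0]))-6.8))
# collar edge rows
f=cv2.imread('pics/c1.png'); print(f[205:240,317].max(1))
# all 3 h views: end corners from rectified tiles
E
```

```text
collar L top [413.33 -63.94 123.2 ] tool [ 18.64 -15.48  30.  ] hous r 59.6 ang -179.4
collar R top [417.67 -33.7  123.2 ] tool [18.59 15.06 30.01] hous r 59.2 ang 150.8
collar L bot [415.66 -65.57 117.2 ] tool [ 16.11 -16.78  35.99] hous r 57.5 ang -177.5
end out [435.56 -51.29  35.  ] tool [ -1.6    0.12 118.2 ] hous r 37.2 ang 165.5
end in [442.81 -52.32  35.  ] tool [ -8.93   0.11 118.2 ] hous r 29.9 ang 165.5
rib [440.04 -73.54  40.  ] tool [ -9.16 -21.28 113.19] hous r 36.7 ang -158.8
catch tip [442.61 -30.13  40.  ] tool [ -5.62  22.06 113.21] hous r 39.7 ang 131.9
[174 175 168 183 191 156  88  49  51  47  45  46  46  46  46  68  86  91
  93  98 100  99 100  99 100  99 101  99 100 100 101 100  86  80  79]
```

```bash
python3 -m crank '[-0.193,-0.333,0,0,1,0,0,0.4,0,1,0,0,0.4,0,1,0,0,0.3,0,1,0,0,0.2,0,1,0,0,0,0,1,0,0,0,0,1]'
python3 -m crank '[0,0,0.04,0,1,0,0,0.04,0,1,0,0,0.0,0,1]'|egrep 'pos|force'
python3 -m crank '[0,0,0.03,0,1,0,0,0.0,0,1]'|egrep 'pos|ft_force'
```

```text
time: 9.12
ee_pos: [438.6, -61.1, 114.1]
eef_rot: [180.0, -0.0, 172.0]
ft_force: [-0.4, -0.0, -0.8]
width: 17.2
grasp_force: 58.7
ee_pos: [438.7, -61.3, 111.9]
ft_force: [-1.2, -0.1, 0.1]
grasp_force: 58.7
ee_pos: [438.6, -61.3, 110.8]
ft_force: [0.1, -0.3, -1.2]
```

```bash
for i in 1 2; do python3 -m crank '[0,0,0.03,0,1,0,0,0.0,0,1]'|egrep 'pos|ft_force'; done; python3 -m crank '[0,0,0.02,0,1,0,0,0.0,0,1]'|egrep 'pos|ft_force';python3 -m crank '[0,0,0.02,0,1,0,0,0.0,0,1]'|egrep 'pos|ft_force'
```

```text
ee_pos: [438.5, -61.3, 109.8]
ft_force: [-1.0, -0.6, -0.9]
ee_pos: [438.5, -61.3, 108.8]
ft_force: [-0.8, -0.9, -1.5]
ee_pos: [438.5, -61.3, 108.3]
ft_force: [-0.5, 0.4, 0.1]
ee_pos: [438.5, -61.3, 107.7]
ft_force: [-0.5, -0.4, -1.3]
```

```bash
for i in 1 2 3; do python3 -m crank '[0,0,0.014,0,1,0,0,0.0,0,1]'|egrep 'pos|ft_force'; done
```

```text
ee_pos: [438.6, -61.3, 107.6]
ft_force: [-0.8, -0.2, 1.2]
ee_pos: [438.7, -61.3, 107.5]
ft_force: [-2.0, 0.9, 4.9]
ee_pos: [438.8, -61.3, 107.4]
ft_force: [-2.5, 1.0, 7.1]
```

```bash
python3 -m crank '[0,0,-0.052,0,1,0,0,0,0,1,0,0.05,0,0,1,0,0.05,0,0,1,0,0,0,0,1]'|egrep 'pos|ft_force'; for i in 1 2 3; do python3 -m crank '[0,0.025,0,0,1,0,0,0,0,1]'|egrep 'pos|ft_force'; done
```

```text
ee_pos: [438.8, -58.0, 107.8]
ft_force: [-0.2, 0.3, -0.2]
ee_pos: [439.0, -57.4, 107.9]
ft_force: [-0.0, -0.4, -0.6]
ee_pos: [439.2, -56.7, 108.1]
ft_force: [0.4, 0.4, -0.3]
ee_pos: [439.3, -56.0, 108.1]
ft_force: [-0.3, 0.6, -0.5]
```

```bash
for i in 1 2 3 4; do python3 -m crank '[0,0.016,0,0,1,0,0,0,0,1]'|egrep 'pos|ft_force'; done
```

```text
ee_pos: [439.3, -55.6, 108.1]
ft_force: [1.7, 0.5, -0.4]
ee_pos: [439.4, -55.1, 108.1]
ft_force: [-0.3, -0.4, -0.1]
ee_pos: [439.5, -54.6, 108.1]
ft_force: [0.4, 0.3, -0.6]
ee_pos: [439.5, -54.2, 108.1]
ft_force: [-0.4, 0.1, -1.0]
```

```bash
for i in 1 2 3; do python3 -m crank '[0,0.012,0,0,1,0,0,0,0,1]'|egrep 'pos|ft_force'; done
```

```text
ee_pos: [439.6, -53.9, 108.1]
ft_force: [0.2, -0.3, -0.7]
ee_pos: [439.7, -53.6, 108.1]
ft_force: [-0.2, -0.9, -0.8]
ee_pos: [439.7, -53.3, 108.1]
ft_force: [0.7, -2.7, -0.9]
```

```bash
python3 -m crank '[0,-0.06,0,0,1,0,0,0,0,1,0,0,-0.03,0,1,0,0,0,0,1]'|egrep 'pos|ft_force';  for i in 1 2; do python3 -m crank '[0,-0.012,-0.025,0,1,0,0,0,0,1]'|egrep 'pos|ft_force'; done
```

```text
ee_pos: [439.4, -54.8, 109.0]
ft_force: [0.4, 1.0, -0.5]
ee_pos: [439.4, -55.2, 109.8]
ft_force: [1.0, 0.6, -0.7]
ee_pos: [439.3, -55.6, 110.6]
ft_force: [-0.3, -0.2, -0.9]
```

```bash
for i in 1 2 3; do python3 -m crank '[0,0,-0.02,0,1,0,0,0,0,1]'|egrep 'pos|ft_force'; done; python3 snap.py l1;python3 -c "
import cv2
f=cv2.imread('pics/l1.png'); cv2.imwrite('pics/l1b.png',cv2.resize(f[60:220,200:400],None,fx=3.5,fy=3.5,interpolation=cv2.INTER_CUBIC))"
```

```text
ee_pos: [439.3, -55.6, 111.2]
ft_force: [-0.3, -0.2, -1.0]
ee_pos: [439.3, -55.6, 111.7]
ft_force: [0.1, 0.2, -2.7]
ee_pos: [439.3, -55.7, 112.2]
ft_force: [1.3, -0.7, -3.0]
13.95 [439.3  -55.66 112.19] [-180.      0.    171.99] 17.232470870691756 [ 1.3 -0.7 -3. ]
```

View pics/l1b.png

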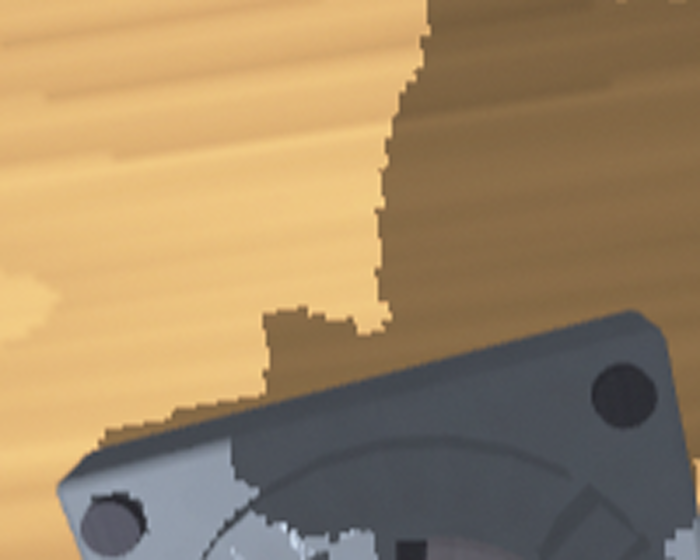

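The crop only catches the top of the ring at its bottom edge, with the slot and ring end near (410,550). The force is now building, so I am going on by feel.

```bash
for i in 1 2 3; do python3 -m crank '[0,0,-0.016,0,1,0,0,0,0,1]'|egrep 'pos|ft_force'; done
```

```text
ee_pos: [439.3, -55.7, 112.6]
ft_force: [-0.4, -0.5, -4.4]
ee_pos: [439.3, -55.7, 113.1]
ft_force: [1.4, -1.4, -5.0]
ee_pos: [439.3, -55.7, 113.5]
ft_force: [1.5, -1.8, -6.6]
```

```bash
for i in 1 2 3; do python3 -m crank '[0,-0.01,-0.016,0,1,0,0,0,0,1]'|egrep 'pos|ft_force'; done
```

```text
ee_pos: [439.3, -56.0, 114.0]
ft_force: [1.4, -2.5, -8.2]
ee_pos: [439.2, -56.2, 115.0]
ft_force: [-0.1, -1.2, -0.7]
ee_pos: [439.6, -56.4, 116.1]
ft_force: [0.3, -0.8, 0.5]
```

```bash
python3 snap.py l2;python3 -c "
import cv2,numpy as np
g=[cv2.convertScaleAbs(cv2.resize(cv2.imread(f'pics/{n}.png')[180:240,270:400],None,fx=6,fy=5,interpolation=cv2.INTER_CUBIC),alpha=1.5) for n in('l1','l2')]
cv2.imwrite('pics/l12.png',np.vstack(g))"
```

```text
15.0 [439.56 -56.42 116.11] [1.7997e+02 6.0000e-02 1.7199e+02] 17.513677783758997 [ 0.3 -0.8  0.5]
```

View pics/l12.png

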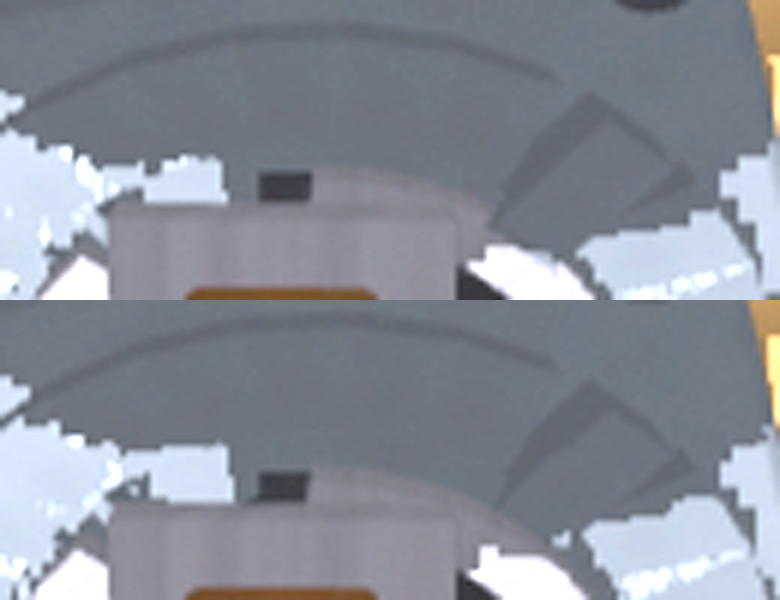

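Top is before and bottom after the force drop. The ring end (x about 310) still abuts the dark shank (260–310) even though I backed off 0.9 mm, so the limb looks still flexed and riding up the catch tip. I'll keep lifting gently.

```bash
for i in 1 2 3 4; do python3 -m crank '[0,0,-0.018,0,1,0,0,0,0,1,0,0,0,0,1]'|egrep 'pos|ft_force'; done; python3 snap.py l3
```

```text
ee_pos: [439.3, -56.5, 115.9]
ft_force: [-0.3, -0.3, -0.8]
ee_pos: [439.2, -56.5, 116.3]
ft_force: [0.0, -0.6, -0.4]
ee_pos: [439.2, -56.5, 116.8]
ft_force: [-0.5, 0.8, -0.7]
ee_pos: [439.2, -56.5, 117.4]
ft_force: [0.2, -0.7, -0.0]
16.05 [439.19 -56.5  117.35] [180.     0.   171.99] 17.420049457917347 [ 0.2 -0.7 -0. ]
```

```bash
python3 - <<'E'
from h import *
import pickle
np.set_printoptions(precision=2,suppress=True)
def proj(p,X):
    Y=p['R']@np.array(X)+p['t'];xy=Y[:2]/Y[2];xy=xy*(1+p['k1']*(xy@xy));return xy*[p['fx'],p['fy']]+[p['cx'],p['cy']]
e=np.array([435.56,-51.29])
for n in('c1','l1','l2','l3'):
    p,s=pickle.load(open(n+'.pkl','rb'))
    print(n,'end outer fitted',proj(p,[*e,35]),'lifted6',proj(p,[*e,41]),'lift6+flex',proj(p,[e[0]+1,e[1]-3,41]))
    f=cv2.imread(f'pics/{n}.png')
    if n!='c1':
        for r in(215,217,219): print(r,f[r,306:334].max(1))
        print('col330',f[200:226,330].max(1),'col340',f[200:230,340].max(1))
E
```

```text
c1 end outer fitted [317.5 202.5] lifted6 [317.52 204.97] lift6+flex [314.01 206.63]
l1 end outer fitted [323.02 214.07] lifted6 [323.2  217.36] lift6+flex [318.97 219.31]
215 [164  89  88  88  87  88  88  57  49  48  48  49  49  48  49  50  89  94
  95  93  92  91  90  90  92  92  93  93]
217 [164  89  88  87  88  87  86  58  48  49  48  48  47  48  51  62  95 100
 101 100  99 100  98  98 100 101  99  98]
219 [165 165  89  88  88  87  88  58  48  47  47  47  49  49  51  67  99 101
 101 100  99  98  97  98 102 103 101  99]
col330 [ 86  85  85  84  84  84  86  86  87  85  85  85  85  89  93  92  97 100
 101 102  98  93  92  96 102 105] col340 [ 88  88  86  87  86  86  86  85  86  86  87  87  86  86  86  88  92  93
  95  99  99  96  95  95 101 103 103 104 103 104]
l2 end outer fitted [323.87 211.46] lifted6 [324.07 214.62] lift6+flex [319.91 216.54]
215 [164 163 138  88  87  88  87  58  48  48  48  48  49  48  48  66  91  94
  94  93  92  91  91  93  95  93  92  92]
217 [164 164 163  88  88  87  87  58  48  49  47  49  47  48  51  83 100 100
 100  99  98  96  95  97 100  98  96  97]
21
[... 348 characters left out ...]
103 104 103]
l3 end outer fitted [324.05 211.39] lifted6 [324.25 214.52] lift6+flex [320.12 216.43]
215 [163 165 164  89  87  88  87  58  48  48  48  47  47  47  50  56  92  93
  94  93  92  91  90  92  95  94  92  92]
217 [164 164 164  89  87  86  87  57  47  49  48  47  48  46  52  69  98  99
 100  98  96  96  94  95  99  97  96  95]
219 [165 164 164  89  87  79  70  49  48  48  49  47  49  49  50  81  99 100
  98  99  99  97 100 100 102 100  99  99]
col330 [ 86  85  84  86  85  85  85  84  85  86  86  86  87  88  94  95  96  99
 101 102  96  91  92  95 101 105] col340 [ 86  86  85  87  87  87  86  85  86  86  86  85  85  85  86  88  91  94
  94  97  97  96  96  96 101 103 103 104 103 102]
```

```bash
python3 - <<'E'
from h import *
import pickle
from math import *
def proj(p,X):
    Y=p['R']@np.array(X)+p['t'];xy=Y[:2]/Y[2];xy=xy*(1+p['k1']*(xy@xy));return xy*[p['fx'],p['fy']]+[p['cx'],p['cy']]
for n in('c1','l1','l2','l3'):
    p,s=pickle.load(open(n+'.pkl','rb')); f=cv2.imread(f'pics/{n}.png')
    for z in(35,41,44):
        A=np.array([proj(p,[472.4+37.5*cos(radians(a+6.8)),-56.3+37.5*sin(radians(a+6.8)),z]) for a in range(130,175,3)])
        print(n,z,'outer row at cols 325,330,340,350,355:',np.interp([325,330,340,350,355],A[::-1,0],A[::-1,1]).round(1) if A[0,0]>A[-1,0] else np.interp([325,330,340,350,355],A[:,0],A[:,1]).round(1))
    for c in(325,330,340,350,355): print(c,f[196:232,c].max(1).tolist())
E
```

```text
c1 35 outer row at cols 325,330,340,350,355: [202.7 203.7 207.6 209.9 209.9]
c1 41 outer row at cols 325,330,340,350,355: [205.1 206.1 209.9 212.5 212.5]
c1 44 outer row at cols 325,330,340,350,355: [206.4 207.4 211.1 213.8 213.8]
325 [81, 83, 82, 81, 84, 87, 92, 160, 192, 191, 206, 233, 222, 237, 235, 165, 80, 49, 48, 47, 49, 51, 49, 51, 69, 86, 90, 90, 94, 98, 97, 96, 96, 96, 96, 96]
330 [81, 83, 83, 83, 82, 83, 86, 139, 179, 187, 189, 191, 191, 191, 190, 190, 170, 109, 47, 48, 48, 46, 46, 46, 65, 82, 89, 90, 96, 100, 100, 100, 99, 101, 99, 100]
340 [80, 81, 81, 82, 82, 82, 81, 81, 83, 82, 85, 137, 179, 188, 188, 185, 184, 182, 184, 185, 189, 188, 146, 75, 59, 82, 91, 91, 96, 98, 98, 99, 99, 99, 98, 99]
350 [74, 73, 73, 73, 73, 76, 78, 81, 82, 81, 128, 152, 151, 151, 153, 154, 154, 153, 154, 154, 140, 131, 163, 183, 184, 183, 181, 179, 180, 184, 184, 197, 193, 181, 178, 170]
355 [78, 83, 82, 82, 82, 130, 154, 154, 153, 153, 153, 152, 153, 153, 154, 155, 155, 154, 155, 155, 153, 134, 100, 84, 101, 140, 174, 184, 183, 183, 183, 182, 180, 178, 181, 184]
l1 35 outer row at cols 325,330
[... 2300 characters left out ...]
 93, 93, 95, 98, 99, 99, 97, 93, 93, 95, 99, 101, 101, 101, 101, 100, 101, 101]
330 [86, 86, 87, 86, 86, 85, 84, 86, 85, 85, 85, 84, 85, 86, 86, 86, 87, 88, 94, 95, 96, 99, 101, 102, 96, 91, 92, 95, 101, 105, 104, 104, 105, 105, 104, 105]
340 [86, 88, 85, 85, 86, 86, 85, 87, 87, 87, 86, 85, 86, 86, 86, 85, 85, 85, 86, 88, 91, 94, 94, 97, 97, 96, 96, 96, 101, 103, 103, 104, 103, 102, 104, 103]
350 [86, 86, 85, 85, 84, 85, 85, 85, 84, 83, 84, 84, 85, 86, 86, 86, 87, 85, 86, 86, 86, 85, 87, 86, 88, 93, 93, 94, 98, 99, 101, 98, 98, 152, 184, 186]
355 [86, 86, 87, 87, 87, 86, 88, 86, 85, 86, 85, 85, 87, 86, 86, 84, 82, 78, 76, 75, 77, 76, 82, 85, 85, 85, 83, 85, 91, 93, 95, 99, 99, 171, 197, 188]
```

Comparing the ring's outer edge rows with the predicted ones: at columns 330/350 the edge now sits about 3–4 px lower than fitted. That puts the limb's top about 43.5 mm high near 140°, and the ring now covers the catch at column 355. So the ring seems to have sprung onto the catch. The toe's overlap is only about 1 mm, so I'll lower slightly, advance under it and lift again to hold it clear.

```bash
python3 -m crank '[0,0,0.06,0,1,0,0,0,0,1,0,0.03,0,0,1,0,0,0,0,1]'|egrep 'pos|ft_force'; for i in 1 2; do python3 -m crank '[0,0.025,0,0,1,0,0,0,0,1]'|egrep 'pos|ft_force'; done
```

```text
ee_pos: [439.3, -55.5, 115.5]
ft_force: [0.2, 0.7, -0.7]
ee_pos: [439.5, -54.8, 115.6]
ft_force: [0.7, -1.0, 0.1]
ee_pos: [439.6, -54.0, 115.6]
ft_force: [0.5, 0.3, -1.3]
```

```bash
for i in 1 2 3 4 5; do python3 -m crank '[0,0,-0.02,0,1,0,0,0,0,1,0,0,0,0,1]'|egrep 'pos|ft_force'; done; python3 snap.py l4; python3 - <<'E'
import cv2
f=cv2.imread('pics/l4.png')
for c in(325,330,340,350,355): print(c,f[200:236,c].max(1).tolist())
E
```

```text
ee_pos: [439.6, -54.1, 116.2]
ft_force: [-0.0, -0.0, 0.1]
ee_pos: [439.5, -54.1, 116.8]
ft_force: [0.3, -0.6, -0.6]
ee_pos: [439.5, -54.1, 117.3]
ft_force: [0.2, -0.3, -0.5]
ee_pos: [439.5, -54.1, 117.9]
ft_force: [0.4, 0.2, -0.2]
ee_pos: [439.5, -54.1, 118.5]
ft_force: [0.0, -0.2, -2.4]
18.02 [439.51 -54.11 118.51] [179.99  -0.   171.99] 17.440130627599977 [ 0.  -0.2 -2.4]
325 [86, 85, 84, 85, 85, 86, 85, 85, 84, 85, 85, 85, 86, 89, 91, 91, 93, 96, 99, 99, 96, 94, 93, 94, 100, 102, 101, 100, 100, 101, 100, 100, 100, 101, 101, 100]
330 [84, 83, 84, 85, 85, 86, 85, 83, 84, 84, 84, 83, 83, 83, 90, 95, 94, 94, 98, 100, 96, 91, 93, 94, 101, 104, 105, 104, 104, 105, 104, 104, 105, 104, 106, 105]
340 [86, 85, 86, 85, 86, 84, 86, 86, 85, 87, 88, 85, 88, 86, 86, 88, 87, 91, 93, 93, 95, 96, 94, 95, 100, 104, 104, 102, 103, 103, 103, 103, 104, 102, 103, 104]
350 [85, 86, 86, 85, 85, 86, 86, 86, 86, 86, 86, 86, 84, 82, 81, 83, 84, 80, 77, 79, 84, 85, 89, 91, 91, 97, 97, 98, 98, 152, 182, 186, 187, 211, 231, 223]
355 [87, 86, 87, 87, 84, 78, 76, 75, 76, 76, 75, 76, 76, 78, 82, 84, 85, 85, 85, 85, 86, 86, 85, 86, 85, 88, 91, 91, 96, 100, 156, 186, 186, 184, 183, 182]
```

```bash
for i in 1 2 3 4; do python3 -m crank '[0,0,-0.018,0,1,0,0,0,0,1,0,0,0,0,1]'|egrep 'pos|ft_force'; done
```

```text
ee_pos: [439.5, -54.1, 119.1]
ft_force: [-0.6, -0.6, -1.5]
ee_pos: [439.6, -54.1, 119.7]
ft_force: [0.4, -0.1, -1.3]
ee_pos: [439.6, -54.1, 120.2]
ft_force: [0.4, -0.2, -2.2]
ee_pos: [439.5, -54.1, 120.7]
ft_force: [0.6, 0.9, -1.8]
```

```bash
python3 -m crank '[0,0,0.05,0,1,0,0,0.05,0,1,0,0,0.04,0,1,0,0,0,0,1,0,-0.09,0,0,1,0,-0.09,0,0,1,0,-0.09,0,0,1,0,0,0,0,1]'|egrep 'pos|ft_force'; python3 -m crank '[0,0,-0.4,0,1,0,0,-0.8,0,1,0,0,-0.5,0,1,0,0,0,0.08,1,0,0,0,0.077,1,0,0,0,0,1]'|egrep 'pos|rot|ft_force';  python3 -c "
from h import *
go((480.8,279.3,155),163)"; python3 snap.py k1
```

```text
ee_pos: [438.4, -62.7, 116.6]
ft_force: [0.2, -0.6, -1.2]
ee_pos: [438.5, -62.3, 167.8]
eef_rot: [180.0, 0.0, 162.8]
ft_force: [-0.0, -0.8, 0.2]
tool-shift units [ 2.015 11.294  0.429] yaw 162.83 turn rad -0.0030
20.23 [438.52 -62.26 167.84] [1.7999e+02 4.0000e-02 1.6283e+02] 17.004905713395406 [-0.  -0.8  0.2]
```

```bash
python3 -m crank '[0.168,0.94,0,0,1,0.168,0.94,0,0,1,0.168,0.94,0,0,1,0.168,0.94,0,0,1,0.168,0.94,0,0,1,0.168,0.94,0,0,1,0.168,0.94,0,0,1,0.168,0.94,0,0,1,0.168,0.94,0,0,1,0.168,0.94,0,0,1,0.168,0.94,0,0,1,0.168,0.94,0,0,1]'|egrep 'pos|ft_force'; python3 -m crank '[0,0,0,0,1,0,0,0,0,1]'|egrep 'pos'; python3 -c "
from h import *
go((480.8,279.3,95),163)"
```

```text
ee_pos: [479.4, 280.5, 167.1]
ft_force: [0.3, -0.8, -0.8]
ee_pos: [479.2, 280.1, 166.8]
tool-shift units [-0.061 -0.008  2.392] yaw 163.24 turn rad 0.0041
```

```bash
python3 -m crank '[-0.06,0,0,0,1,0,0,0.4,0,1,0,0,0.6,0,1,0,0,0.6,0,1,0,0,0.5,0,1,0,0,0.29,0,1,0,0,0,0,1,0,0,0,0,1]'|egrep 'pos|rot|ft_force'; for i in 1 2 3 4; do python3 -m crank '[0,0,0.03,0,1,0,0,0.03,0,1,0,0,0,0,1]'|egrep 'pos|ft_force'; done
```

```text
ee_pos: [481.3, 278.0, 95.6]
eef_rot: [-180.0, -0.0, 163.0]
ft_force: [-0.0, -1.1, -0.0]
ee_pos: [481.6, 278.7, 94.8]
ft_force: [-0.9, -0.3, -1.1]
ee_pos: [481.2, 278.6, 92.2]
ft_force: [-0.4, 0.2, 0.1]
ee_pos: [481.2, 278.6, 90.2]
ft_force: [-0.4, 0.3, -1.0]
ee_pos: [481.2, 278.6, 88.4]
ft_force: [-0.1, -1.0, -0.6]
```

```bash
for i in 1 2 3 4; do python3 -m crank '[0,0,0.015,0,1,0,0,0,0,1]'|egrep 'pos|ft_force'; done
```

```text
ee_pos: [481.2, 278.6, 88.1]
ft_force: [-0.3, 0.1, -0.4]
ee_pos: [481.3, 278.6, 87.7]
ft_force: [0.2, -0.4, -0.3]
ee_pos: [481.3, 278.6, 87.7]
ft_force: [-1.5, -0.4, 2.3]
ee_pos: [481.3, 278.6, 87.6]
ft_force: [-3.2, -1.7, 5.1]
```

```bash
python3 -m crank '[0,0,-0.01,0,0.6,0,0,0,0,0.4,0,0,0,0,0.2,0,0,0,0,0,0,0,0,0,0,0,0,0,0,0,0,0,-0.5,0,0,0,0,-0.9,0,0,0,0,-0.9,0,0,0.6,0,-0.6,0,0,0,0,0,0,0]'|egrep 'pos|ft_force|width'; python3 snap.py r3; python3 - <<'E'
from h import *
import pickle
p,s=pickle.load(open('r3.pkl','rb'))
def proj(p,X):
    Y=p['R']@np.array(X)+p['t'];xy=Y[:2]/Y[2];xy=xy*(1+p['k1']*(xy@xy));return xy*[p['fx'],p['fy']]+[p['cx'],p['cy']]
f=cv2.imread('pics/r3.png');u,v=proj(p,[480.4,278.7,56]);print(u,v,'expected handle top',proj(p,[480.4,278.7,110]))
b=f[int(v)-60:int(v)+60,int(u)-60:int(u)+60]; 
hs=cv2.cvtColor(b,cv2.COLOR_BGR2HSV); m=((hs[...,1]<60)&(b.max(2)>60)).astype(np.uint8)
n,l,st,ce=cv2.connectedComponentsWithStats(m); 
for i in np.argsort(-st[1:,4])[:3]+1: 
    x,y,w,h,a=st[i]; X=[(x+u.astype(int)-60,y+int(v)-60),(x+w+int(u)-60,y+int(v)-60)]; P=plane(p,X,56); print(st[i],P.tolist())
m2=((hs[...,0]>8)&(hs[...,0]<20)&(hs[...,1]>120)&(b.max(2)>75)).astype(np.uint8)
cv2.imwrite('pics/r3b.png',cv2.resize(b,None,fx=4,fy=4,interpolation=cv2.INTER_CUBIC))
E
```

```text
ee_pos: [464.3, 285.4, 179.1]
ft_force: [-0.8, -0.3, 0.3]
width: 85.6
24.7 [464.28 285.4  179.06] [179.67   0.27 163.04] 85.58461138191444 [-0.8 -0.3  0.3]
314.50727328121786 217.23946499064817 expected handle top [314.44862058 247.25933433]
[ 42  41  37  37 757] [[459.2924337554945, 269.03140048719354, 56.0], [468.3681629339295, 298.56148323023126, 56.0]]
```

```bash
python3 -m crank '[-0.205,-0.9,0,0,0,-0.205,-0.9,0.1,0,0,-0.205,-0.9,0.1,0,0,-0.205,-0.9,0.1,0,0,-0.205,-0.9,0.1,0,0,-0.205,-0.9,0.1,0,0,-0.205,-0.9,0.1,0,0,-0.205,-0.9,0.1,0,0,-0.205,-0.9,0.1,0,0,-0.205,-0.9,0.1,0,0,-0.205,-0.9,0.1,0,0,-0.205,-0.9,0.1,0,0]'|egrep pos
python3 -m crank '[0,0,0,0.12,0.7,0,0,0,0.12,0.7,0,0,0,0.12,0.7,0,0,0,0.12,0.7,0,0,0,0.12,0.7,0,0,0,0.12,0.7,0,0,0,0.12,0.7,0,0,0,0.12,0.7,0,0,0,0.12,0.7,0,0,0,0.12,0.7,0,0,0,0.12,0.7,0,0,0,0.12,0.7]'|egrep rot
python3 -m crank '[0,0,0,0.12,0.7,0,0,0,0.032,0.7,0,0,0,0,0.7,0,0,0,0,0.7]'|egrep 'pos|rot|width'; python3 snap.py g1; python3 -c "
from h import *
go((440.1,-45.7,90),71.8)
f=cv2.imread('pics/g1.png'); cv2.imwrite('pics/g1b.png',f)"
```

```text
ee_pos: [439.1, -49.0, 139.5]
eef_rot: [-179.9, 0.0, 80.1]
ee_pos: [439.5, -47.7, 140.0]
eef_rot: [-179.9, 0.0, 71.9]
width: 25.6
27.08 [439.49 -47.68 140.  ] [-1.799e+02  2.000e-02  7.186e+01] 25.561050774659368 [-0.1 -0.5 -0.4]
tool-shift units [ 6.700e-02 -1.000e-03  1.675e+00] yaw 71.86 turn rad 0.0010
```

```bash
python3 -m crank '[0.067,0,0.5,0,0.7,0,0,0.5,0,0.7,0,0,0,0,0.7,0,0,0,0,0.7]'|egrep 'pos|width'; python3 snap.py g2; python3 -c "
import cv2
f=cv2.imread('pics/g2.png'); cv2.imwrite('pics/g2b.png',cv2.resize(cv2.convertScaleAbs(f[90:290,180:446],alpha=1.3),None,fx=3,fy=3,interpolation=cv2.INTER_CUBIC))"
```

```text
ee_pos: [439.9, -45.6, 110.4]
width: 25.8
27.47 [439.93 -45.59 110.43] [-1.7987e+02  1.0000e-02  7.1820e+01] 25.821183120420706 [ 0.4 -0.5  0.4]
```

View pics/g2b.png

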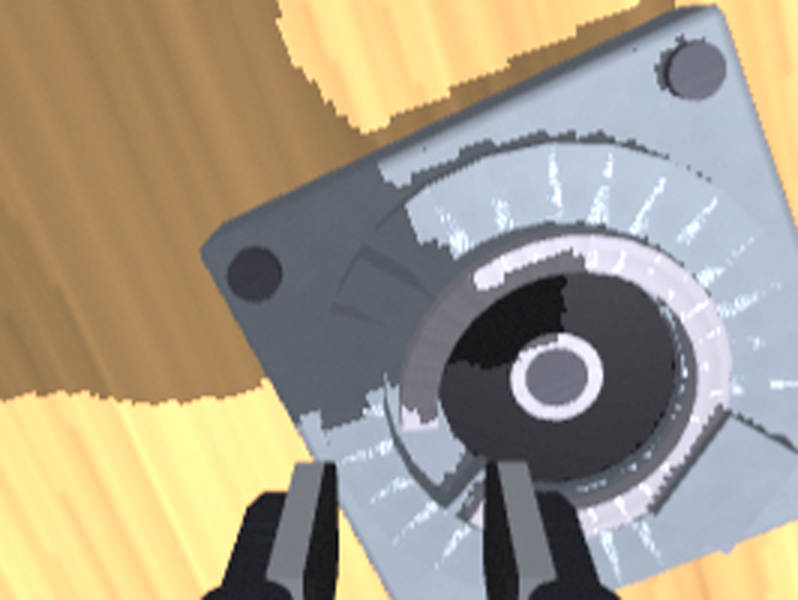

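The last picture (3x, offset 180,90) shows the raised limb passing unbroken over the catch at (435,285). The free end face is at (402–438, 428), and the fingers are at x 335 and 490, straddling the band.

```bash
python3 - <<'E'
from h import *
import pickle
np.set_printoptions(precision=2,suppress=True)
p,s=pickle.load(open('g2.pkl','rb')); _,R=tool()
for q in((402,430),(438,425),(400,400),(440,380),(410,350),(449,345)):
    P=plane(p,[(180+q[0]/3,90+q[1]/3)],42)[0]; r=P[:2]-[472.4,-56.3]
    print(q,P,(R.T@(P-s['ee_pos'])),'r %.1f a %.1f'%(np.hypot(*r),np.rad2deg(np.arctan2(r[1],r[0]))-6.8))
E
```

```text
(402, 430) [436.07 -51.53  42.  ] [-6.85 -1.8  68.43] r 36.6 a 165.7
(438, 425) [444.11 -52.88  42.  ] [-5.62  6.26 68.42] r 28.5 a 166.3
(400, 400) [437.94 -44.47  42.  ] [ 0.44 -2.22 68.43] r 36.4 a 154.3
(440, 380) [447.81 -42.68  42.  ] [ 5.23  6.59 68.42] r 28.1 a 144.2
(410, 350) [443.73 -33.95  42.  ] [12.25 -0.01 68.43] r 36.3 a 135.3
(449, 345) [452.14 -35.49  42.  ] [13.41  8.46 68.42] r 29.0 a 127.4
```

```bash
python3 -m crank '[0,0.057,0.3,0,0.7,0,0,0.5,0,0.7,0,0,0.4,0,0.7,0,0,0.2,0,0.7,0,0,0.1,0,0.7,0,0,0.1,0,0.7,0,0,0.08,0,0.7,0,0,0,0,0.7]'|egrep 'pos|ft_force|width'; python3 -m crank '[0,0,0,0,0.75,0,0,0,0,0.8,0,0,0,0,0.84,0,0,0,0,0.88,0,0,0,0,0.92,0,0,0,0,0.96,0,0,0,0,1,0,0,0,0,1,0,0,0,0,1,0,0,0,0,1]'|egrep 'pos|force|width'
```

```text
ee_pos: [442.3, -46.2, 60.8]
ft_force: [0.8, -0.6, 0.3]
width: 25.8
ee_pos: [441.9, -46.4, 60.7]
ft_force: [-5.1, -4.1, 3.8]
width: 5.6
grasp_force: 59.3
```

```bash
for i in 1 2; do python3 -m crank '[0,0,-0.03,0,1,0,0,0,0,1,0,0,0,0,1]'|egrep 'pos|ft_force|width'; done
```

```text
ee_pos: [441.8, -46.1, 61.2]
ft_force: [-3.8, -1.9, 0.2]
width: 5.6
ee_pos: [441.9, -46.0, 62.3]
ft_force: [-3.7, -3.2, -0.4]
width: 5.5
```

```bash
for i in 1 2 3; do python3 -m crank '[0.04,-0.07,0,0,1,0,0,0,0,1]'|egrep 'pos|ft_force'; done
```

```text
ee_pos: [440.7, -43.9, 62.6]
ft_force: [-3.5, 0.7, -0.8]
ee_pos: [439.2, -42.1, 62.8]
ft_force: [-0.1, -0.0, -0.7]
ee_pos: [437.3, -40.4, 62.6]
ft_force: [-0.0, -0.5, -0.9]
```

```bash
for i in 1 2; do python3 -m crank '[0.04,-0.07,0,0,1,0,0,0,0,1]'|egrep 'pos|ft_force'; done; for i in 1 2 3; do python3 -m crank '[0,0,-0.06,0,1,0,0,0,0,1]'|egrep 'pos|ft_force'; done
```

```text
ee_pos: [435.5, -38.7, 62.5]
ft_force: [-0.3, 0.2, -0.6]
ee_pos: [433.8, -36.9, 62.5]
ft_force: [-0.2, -0.4, -0.5]
ee_pos: [434.2, -37.2, 64.6]
ft_force: [-0.6, -0.2, 0.0]
ee_pos: [434.2, -37.2, 66.5]
ft_force: [-0.2, 0.9, -0.4]
ee_pos: [434.2, -37.2, 68.2]
ft_force: [0.4, 0.8, -0.4]
```

```bash
python3 -m crank '[0,0,-0.5,0,1,0,0,-0.5,0,1,0,0,-0.5,0,1,0,0,0,0,1]'|egrep 'pos|force|width'; python3 -m crank '[-0.5,0.11,0,0,1,-0.9,0.2,0,0,1,-0.9,0.2,0,0,1,-0.9,0.2,0,0,1,-0.9,0.2,0,0,1,-0.9,0.2,0,0,1,-0.9,0.2,0,0,1,-0.9,0.2,0,0,1,-0.45,0.11,0,0,1,0,0,0,0,1,0,0,0,0,1]'|egrep 'pos|force|width'; python3 snap.py p1; python3 - <<'E'
from h import *
import pickle
p,s=pickle.load(open('p1.pkl','rb')); go((412.5,-259.5,45))
# tray centre from top camera: grey mask, plane at z=22 for outer rim
T=optics.camera_params('top'); f=cv2.imread('pics/top0.png'); hsv=cv2.cvtColor(f,cv2.COLOR_BGR2HSV)
m=(hsv[...,1]<70).astype(np.uint8); m[:,:405]=0;m[:,510:]=0;m[:220]=0;m[320:]=0
c=max(cv2.findContours(m,0,1)[0],key=cv2.contourArea)[:,0]; print(cv2.minAreaRect(plane(T,c,22.)[:,:2].astype(np.float32)))
# ring in wrist picture: bright low-sat pixels
f=cv2.imread('pics/p1.png'); hsv=cv2.cvtColor(f,cv2.COLOR_BGR2HSV)
E
```

```text
ee_pos: [435.6, -37.4, 115.9]
ft_force: [0.4, -0.0, -0.3]
width: 5.3
grasp_force: 58.8
ee_pos: [411.9, -258.8, 112.1]
ft_force: [0.3, 0.6, -1.1]
width: 5.9
grasp_force: 58.9
32.1 [ 411.89 -258.77  112.06] [-1.7993e+02 -5.0000e-02  7.1710e+01] 5.875811817640116 [ 0.3  0.6 -1.1]
tool-shift units [-0.039  0.03   2.24 ] yaw 71.78 
((444.9777526855469, -268.306640625), (149.52293395996094, 153.4263458251953), 6.9018168449401855)
```

```bash
python3 -m crank '[0,0,0.6,0,1,0,0,0.7,0,1,0,0,0.6,0,1,0,0,0.3,0,1,0,0,0,0,1]'|egrep 'pos|ft_force'; for i in 1 2 3 4; do python3 -m crank '[0,0,0.06,0,1,0,0,0.05,0,1,0,0,0,0,1]'|egrep 'pos|ft_force'; done
```

```text
ee_pos: [411.3, -257.1, 44.6]
ft_force: [-1.5, -0.1, -0.8]
ee_pos: [412.7, -259.1, 44.5]
ft_force: [0.3, -0.4, -0.9]
ee_pos: [412.2, -259.0, 40.3]
ft_force: [-0.6, 0.8, -1.1]
ee_pos: [412.0, -258.8, 36.6]
ft_force: [-0.0, 0.9, -0.5]
ee_pos: [412.1, -258.9, 33.4]
ft_force: [0.4, -0.2, -0.2]
```

```bash
for i in 1 2 3; do python3 -m crank '[0,0,0.045,0,1,0,0,0,0,1]'|egrep 'pos|ft_force'; done
```

```text
ee_pos: [412.2, -259.0, 32.2]
ft_force: [0.2, 0.0, 0.5]
ee_pos: [412.2, -259.0, 30.9]
ft_force: [0.5, 1.1, 1.3]
ee_pos: [412.2, -259.0, 29.6]
ft_force: [0.1, 0.7, 0.6]
```

```bash
python3 -m crank '[0,0,0,0,0.85,0,0,0,0,0.75,0,0,0,0,0.7,0,0,0,0,0.65,0,0,0,0,0.65,0,0,-0.3,0,0.65,0,0,-0.6,0,0.65,0,0,-0.9,0,0.65,0,0,-0.9,0,0.65,0,0,0,0,0.65,0,0,0,0,0.65]'|egrep 'pos|force|width'; python3 -m crank '[-0.9,0,0,0,0.65,-0.9,0,-0.5,0,0.65,0,0,0,0,0.65,0,0,0,0,0.65]'|egrep 'pos|force|width'; python3 snap.py q1; python3 - <<'E'
from h import *
import pickle
p,s=pickle.load(open('q1.pkl','rb')); f=cv2.imread('pics/q1.png'); hsv=cv2.cvtColor(f,cv2.COLOR_BGR2HSV)
uv=np.stack(np.meshgrid(np.arange(640),np.arange(400)),-1).reshape(-1,2); P=plane(p,uv,10.)[:,:2].reshape(400,640,2)
reg=(np.linalg.norm(P-[444.5,-269],axis=2)<70)
g=f.max(2)
print('tray levels',np.percentile(g[reg],[5,25,50,75,90,97]))
m=(reg&(g>150)).astype(np.uint8); m=cv2.morphologyEx(m,cv2.MORPH_OPEN,np.ones((2,2)))
n,l,st,ce=cv2.connectedComponentsWithStats(m)
i=1+np.argmax(st[1:,4]); pts=P[l==i]; h=cv2.convexHull(pts.astype(np.float32)); print(st[i],cv2.minEnclosingCircle(h),cv2.fitEllipse(h))
cv2.imwrite('pics/q1m.png',m*255)
E
```

```text
ee_pos: [413.1, -259.6, 113.0]
ft_force: [0.7, 0.1, 0.0]
width: 29.9
grasp_force: 0.0
ee_pos: [394.9, -310.9, 125.4]
ft_force: [-0.2, 0.9, 0.3]
width: 29.7
grasp_force: 0.0
35.32 [ 394.86 -310.93  125.36] [-1.7999e+02 -2.0000e-02  7.1660e+01] 29.722142901231518 [-0.2  0.9  0.3]
tray levels [ 73. 145. 148. 151. 154. 209.]
[ 329   92   71   73 3262] ((446.2044677734375, -267.4061584472656), 27.635150909423828) ((445.7561950683594, -267.69232177734375), (52.47032165527344, 55.57634353637695), 118.08783721923828)
```

```bash
python3 - <<'E'
from h import *
import pickle
p,s=pickle.load(open('q1.pkl','rb')); f=cv2.imread('pics/q1.png')
for r in (26,28,30,32,34,36,38,40,42):
    row=[]
    for a in range(0,360,30):
        X=np.array([445.8+r*np.cos(np.radians(a)),-267.6+r*np.sin(np.radians(a)),10]); Y=p['R']@X+p['t']; xy=Y[:2]/Y[2]; xy*=1+p['k1']*(xy@xy); u,v=(xy*[p['fx'],p['fy']]+[p['cx'],p['cy']]).round().astype(int); row.append(int(f[v,u].max()) if 0<=v<400 and 0<=u<640 else -1)
    print(r,row)
print(robot.observe()['time'])
E
```

```text
26 [152, 151, 152, 149, 151, 149, 151, 73, 151, 152, 77, 73]
28 [83, 147, 150, 151, 150, 149, 150, 73, 125, 87, 186, 192]
30 [211, 204, 149, 151, 150, 149, 150, 74, 194, 248, 212, 211]
32 [215, 204, 205, 201, 198, 218, 150, 73, 95, 228, 206, 204]
34 [210, 201, 200, 200, 197, 216, 149, 73, 169, 209, 214, 210]
36 [205, 206, 204, 201, 196, 202, 149, 74, 96, 229, 194, 163]
38 [152, 150, 194, 187, 196, 199, 149, 73, 126, 152, 151, 151]
40 [151, 149, 149, 151, 76, 75, 147, 73, 123, 151, 150, 150]
42 [151, 149, 149, 149, 149, 148, 148, 73, 148, 150, 151, 151]
35.3667
```

The ring shows as a proper annulus (about 30–38 mm radius) at z=10, lying flat near the tray's centre, with its gap at about 180–210°.

```bash
python3 -c "
from bench import robot
print(robot.job_done())"
```

```text
the job is handed in; nothing more can be done
None
```

The job is handed in at 35 s: I freed the ring over the catch with the pick, put the pick back in its rest block (camera check within about 2 mm), and left the ring lying flat within about 3 mm of the tray's centre; no verdict was returned.

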